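# Open the guard and crank the carriage to the red mark

## Task

Lift the clear guard by its handle all the way back until it rests open on its stop, then turn the handwheel under it clockwise, in as many strokes as needed, until the blue carriage's pointer stands on the middle of the red mark at the scale. Move the carriage only by the handwheel, never by touching it, leave the guard open, and do not disturb the bottle, jar, beaker, bin, caliper, wrench and rack round the machine.

Things in the scene. Friction and masses are not known exactly. Their poses are not given: they have to be found in the camera images.
- machine: Fixed steel bench machine, turned up to 14 deg. Origin on the table under the handwheel's axis; x away from the robot, y left, z up; this is the machine frame used in these notes (mm). In its middle a square well, inside x and y -105..105, floor z 20, 5 mm walls up to z 100, covered by the clear guard, with the handwheel in it.
- strip (a point): Middle of the near top edge of a fixed blue strip that bridges the far part of the well over the wheel: x 40..105, y -105..105, z 85..100 in the machine frame. It stays there: fingers reach the wheel only nearer than x 40.
- gearbox (a point): Middle of the top of the gearbox, the machine's right part: x -110..110, y -255..-110, top z 125.
- bed (a point): Middle of the top of the slide bed, the machine's left part: x -115..115, y 110..220, top z 70; white scale along its right edge, rail top z 82 under the carriage.
- wheel_hub (a point): Centre of the handwheel, on its upright axis, at mid-height of rim and spokes (z 62 in the machine). Black round rim: centre-line radius 75, bar 12 thick; hub radius 13, top 14 above this point; three round spokes 10 thick, 120 deg apart, one orange, two dark grey, open between. About 24 between rim and well walls, 37 free below the spokes.
- wheel (a joint): Wheel angle, rad, grows clockwise from above, limits 0 and 12.6. At 0 the orange spoke points to machine -x, the others to +60 and -60 deg (counter-clockwise from machine +x); all turn clockwise by the joint value. Friction 0.2 N m (5 N on a spoke at 42 mm radius); it stays where left. Each rad moves the carriage 12 mm along machine +x.
- pointer (a point): Tip of the thin black pointer (3 mm wide) that the carriage carries over the white scale.
- marker: Red mark at the scale: 10 mm long along machine x, 18 wide, 8 high, fixed, somewhere ahead (+x) of the pointer. Origin at the centre of its underside; axes as the machine. The pointer stands right when its x equals that of this origin.
- lid (a joint): Guard angle, rad: 0 shut, 1.9 open on its stop, leaning back beyond upright. It falls shut below about 1.4 and falls open onto its stop beyond about 1.6; a light hinge.
- lid_handle (a point): Middle of the guard's black bar handle: round bar 10 thick, 100 long along machine y, 35 above the guard's top (30 clear under the bar). Guard: clear plate 220 x 220 x 6 (frame 7), 0.35 kg. With the guard shut the bar lies 30 mm behind the guard's front edge, at x -80, z 141 in the machine.
- lid_hinge (a point): Middle of the guard's hinge line, along machine y, at the guard's underside on the far edge (x 110, z 100 in the machine). The handle lies 190 towards the robot and 41 above it when shut.
- bottle: White bottle with blue cap, 66 across, 180 high, standing; origin under its centre. Leave alone.
- jar: Amber jar with steel cap, 72 across, 100 high, standing. Leave alone.
- beaker: Open steel cup, 80 across, 100 high, standing. Leave alone.
- bin: Open blue bin, 160 x 110 x 60 high, left of the machine. Leave alone.
- caliper: Steel caliper lying on the table in front of the machine, 150 long, 10 high. Leave alone.
- wrench: Steel wrench, 160 long, lying on the gearbox top. Leave alone.
- rack: Black block 80 x 120 x 25 with four upright steel pins, 100 high over all, behind the gearbox. Leave alone.
- carriage: Carriage geared to the wheel, sliding along machine x: blue block 60 x 70 x 30 with an aluminium block and an upright dark stud on it, 100 high over all (top z 183 in the machine). Origin under the centre of the block, 60 mm left (+y) of the pointer tip. Not to be touched.

How it is judged:
By the outcome, as a careful person would: the job done as asked, in the order asked, and still so for the second after the job is handed in, with the robot touching nothing.
It also fails if it takes over 70 s, if anything falls off the work surface, if the arm or the gripper's body presses on something with over 40 N, if the wrist force passes 120 N, or if a joint passes its speed limit or range.

## Robot

A 6-joint arm with a two-finger parallel gripper is mounted at the origin on the work surface. World frame = base frame: x ahead of the robot, y to its left, z up, the work surface at z = 0. Lengths are in mm, angles in rad, forces in N, time in s.
With the tool pointing down it reaches from about 350 to 850 mm from the base axis. Payload 8.1 kg.
Tool frame: the origin (TCP) lies midway between the tips of the shut fingers; the grasp point (between the pads) lies 19 mm behind it; z points along the fingers, y is the line along which they close (so a half turn about z gives the same grasp; the last joint's range is limited). The gripper opens to 93 mm and grips with 3 to 60 N. Pads are 15 mm wide; open, the fingers measure 128 mm over their backs; the gripper's body (75 mm by 188 mm) begins 65 mm behind the grasp point.
Start: joints at [-0.085, 0.13, 1.488, -0, 1.523, -0.085], TCP at [600.004, 0.022, 190.935] pointing down, gripper open.
Joint ranges: [-2.96, 2.96], [-0.89, 2.26], [0.02, 2.5], [-1.34, 4.48], [0, 2.73], [-2.66, 2.66]. Speed limits (rad/s): [2.39, 2.39, 2.79, 3.14, 3.14, 3.14].

## Interface

Orientations are given as a unit quaternion [w, x, y, z].
In Python, from bench import r, eyes, job gives the robot as it stands. The module is installed in compiled form; this text tells all that it offers.
- The arm moves only by the shell command python3 -m inch 'ROWS' [FORCE]. ROWS is JSON, a list that holds one entry, the list of rows, each a list of 5 numbers: the shift along the tool's x, y, z each as a share of 2.5 cm, from -1 to 1, then the turn about the tool's z as a share of 0.12 rad, from -1 to 1, then the opening, from -1 (shut) to 1 (fully open). A call has 1 to 8 rows; each row shifts and turns the commanded pose from where the row before left it, along the tool's axes as they then stand; what a row does not reach is not made up. A row lasts 1/12 s, in which the tool goes at most 41.7 mm and 7.16 degrees, less where a joint would pass 70% of its speed; a pose out of reach is approached as far as the arm can. A call with a number of a shift or a turn outside -1 to 1 is refused whole. A call with a gripper value outside its range is refused whole. The fingers move at their own pace and stop on an object; FORCE is the grip in N (left out, the last holds). Time passes only in rows, so rows that do not move let the fingers close. It gives the time, the measured TCP pose, the force, the opening and the grip force at its end, in the units of the state.
- r.get_state(): the state, without advancing time (a new reading comes with each control period).
- eyes.camera(name): name is "scene" or "side" or "wrist"; returns a dict with "pixels" (384x512x3 uint8, red, green, blue), "z_map" (384x512 float32, mm along the optical axis (not along the pixel's ray), 0 where there is no reading), "camera_matrix" (3x3 intrinsics, pixels), "T" (4x4, takes a point from camera to world coordinates); the wrist camera has in their place "T_tool_cam" (4x4, takes a point from camera to tool coordinates, whose origin is the TCP and whose axes are the flange's). Camera axes: x right, y down, z forward; pixel columns grow to the right and rows downward; lengths in mm; the calibration is good to about 2 mm. A picture is of the moment at which its call begins: read the wrist's pose just before it.
- job.job_done(): hands the job in; it is judged then, once.
The state is a dict: "clock": time; "joints": joint angles; "qd": joint speeds; "effort": joint torques, N m; "ee_pos": TCP position; "tcp_rot": TCP orientation; "contact_force": force on the tool from outside, world axes, zero at the start; "ft_torque": the same for the moment, N m; "opening": finger opening in mm; "grasp_force": force on a finger pad.
Only numpy, scipy, OpenCV 4.12 (cv2) and the standard library are available. Lean on these libraries where they do the work, as an engineer would, in place of code of your own. Each camera call takes 0.05 s, during which the arm holds its last target. There are 200 camera calls.

## Working session

There is one attempt and no reset: what is moved stays moved. The work goes in short steps, Python scripts to look and compute and a shell command to move; the robot and the scene stay as the last step left them, time stands still between calls to the robot, and variables do not carry over. Pictures are saved under pics/ and viewed, at most 10 in all, crops included, and the job is handed in when it is done.

```bash
mkdir -p pics
cat > h.py <<'E'
import numpy as np, cv2
from bench import r, eyes, job
from scipy.spatial.transform import Rotation as R
def Rt(q): return R.from_quat([q[1],q[2],q[3],q[0]]).as_matrix()
def cam(n):
    s=r.get_state(); c=eyes.camera(n)
    if n=='wrist':
        T=np.eye(4); T[:3,:3]=Rt(s['tcp_rot']); T[:3,3]=s['ee_pos']; c['T']=T@c['T_tool_cam']
    return c
def save(c,f): cv2.imwrite('pics/'+f,c['pixels'][:,:,::-1])
def pts(c):
    z=c['z_map']; K=c['camera_matrix']; v,u=np.mgrid[:z.shape[0],:z.shape[1]]
    p=np.stack([(u-K[0,2])/K[0,0]*z,(v-K[1,2])/K[1,1]*z,z],-1)
    return p@c['T'][:3,:3].T+c['T'][:3,3]
def ray(c,u,v,z):
    K=c['camera_matrix']; d=c['T'][:3,:3]@np.array([(u-K[0,2])/K[0,0],(v-K[1,2])/K[1,1],1]); o=c['T'][:3,3]
    return o+d*(z-o[2])/d[2]
E
python3 - <<'E'
from h import *
ims=[]
for n in ('scene','side','wrist'):
    c=cam(n); ims.append(c['pixels']); np.savez('c_'+n,**c); print(n,c['T'].round(2).tolist(),c['camera_matrix'].tolist())
    if n!='x': save(c,n+'0.png')
print(r.get_state())
E
```

```text
scene [[-0.69, 0.37, -0.62, 1132.67], [0.72, 0.37, -0.58, 551.69], [0.01, -0.85, -0.52, 576.89], [0.0, 0.0, 0.0, 1.0]] [[370.957987500239, 0.0, 257.80482367436707], [0.0, 370.957987500239, 182.4974996228511], [0.0, 0.0, 1.0]]
side [[0.97, -0.16, 0.17, 411.71], [-0.23, -0.7, 0.67, -577.63], [0.02, -0.7, -0.72, 755.87], [0.0, 0.0, 0.0, 1.0]] [[373.650471563164, 0.0, 254.49086732695946], [0.0, 373.650471563164, 191.06308045181902], [0.0, 0.0, 1.0]]
wrist [[1.0, 0.0, -0.0, 599.18], [-0.0, -0.96, -0.27, 73.97], [-0.0, 0.27, -0.96, 382.82], [0.0, 0.0, 0.0, 1.0]] [[266.55406657341814, 0.0, 253.15611009374018], [0.0, 266.55406657341814, 192.032018635396], [0.0, 0.0, 1.0]]
{'clock': 0.15, 'joints': array([-8.54034195e-02,  1.31017009e-01,  1.48900573e+00,  1.80193322e-06,
        1.52298215e+00, -8.53743157e-02]), 'qd': array([-1.20779856e-05, -1.92532699e-03, -3.58242359e-03,  3.48171291e-04,
       -2.66067841e-04, -8.93613122e-04]), 'effort': array([ 8.59073725e-05, -5.60473788e+01, -4.92333663e+01,  7.68201635e-02,
        3.05504061e-02, -1.41810942e-04]), 'ee_pos': array([5.99536755e+02, 6.06816472e-02, 1.90123772e+02]), 'tcp_rot': array([-5.40643420e-04,  7.07116925e-01,  7.07096284e-01, -4.54209662e-04]), 'contact_force': array([ 0.06728313, -1.15240359, -0.15135806]), 'ft_torque': array([-0.04888994,  0.01027841, -0.00582806]), 'grasp_force': 0.0, 'opening': 93.09804897686897}
```

View pics/scene0.png

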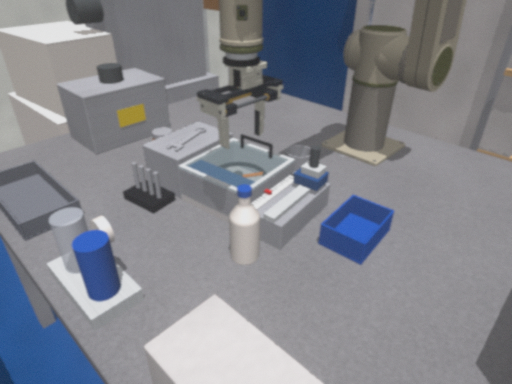

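View pics/side0.png

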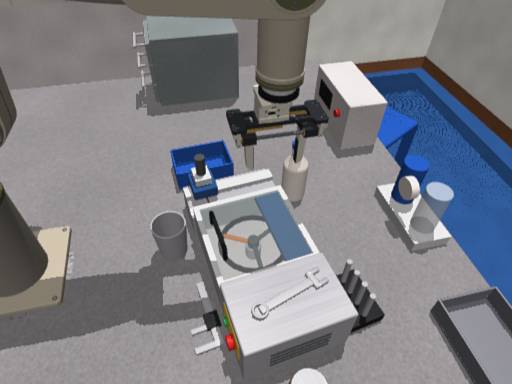

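View pics/wrist0.png

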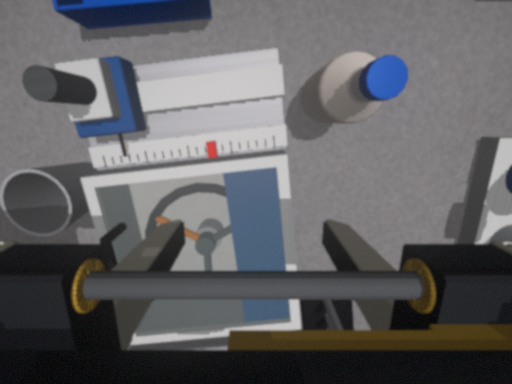

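The scene view shows the machine with the guard shut: handle at (256,147), red mark at (267,191), bottle at (245,225). In the side view the handle bar runs from (212,215) to (226,258), with the hub at (253,242) and the orange spoke at (235,238). In the wrist view the pointer is at (123,145), the red mark at (212,149), the hub at (206,241), and the blue strip spans columns 225–285.

Run:
```python
from h import *
C={n:dict(np.load(f'c_{n}.npz')) for n in('scene','side','wrist')}
for n,c in C.items():
    P=pts(c); h=cv2.cvtColor(c['pixels'],cv2.COLOR_RGB2HSV).astype(int); H,S,V=h[...,0],h[...,1],h[...,2]
    ok=(c['z_map']>0)&(P[...,0]>380)&(P[...,0]<720)&(abs(P[...,1])<230)
    def rep(l,m,minA=1):
        m=m&ok; q=P[m]
        if len(q)<4: print(n,l,len(q)); return
        v,u=np.nonzero(m); print(n,l,len(q),'uv',u.mean().round(1),v.mean().round(1),'mean',q.mean(0).round(1),'lo',np.percentile(q,3,0).round(),'hi',np.percentile(q,97,0).round())
        rc=cv2.minAreaRect(q[:,:2].astype(np.float32)); print('    rect',np.round(rc[0],1),np.round(rc[1],1),round(rc[2],1))
    rep('red',((H<6)|(H>174))&(S>150)&(V>100)&(P[...,2]<110)&(P[...,1]>30))
    rep('orange',(H>6)&(H<18)&(S>90)&(P[...,2]<150))
    rep('handle',(V<60)&(P[...,2]>125)&(P[...,2]<160)&(P[...,1]<75)&(P[...,1]>-110))
    rep('strip',(H>98)&(H<115)&(S>90)&(P[...,2]>90)&(P[...,2]<115)&(P[...,1]<100))
    rep('z at strip',(H>98)&(H<115)&(S>80)&(P[...,1]<90)&(P[...,1]>-120))
c=C['wrist']
P=pts(c)
for u,v in((123,145),(125,153),(212,149),(206,241),(100,160),(280,140),(225,180),(282,320),(275,175),(92,190),(285,165)): print(u,v,P[v,u].round(1),c['pixels'][v,u], 'ray z85',ray(c,u,v,85).round(1))
for n,b,s in(('side',(195,180,130,100),6),):
    x,y,w,h=b; cv2.imwrite('pics/crop1.png',cv2.resize(C[n]['pixels'][y:y+h,x:x+w,::-1],None,fx=s,fy=s,interpolation=3)[:600])
```

```text
scene red 9 uv 267.6 190.9 mean [553.3  41.3  79.9] lo [551.  37.  78.] hi [557.  45.  82.]
    rect [554.1  41.3] [8.4 6.4] 88.0
scene orange 22 uv 253.5 174.1 mean [552.   -8.4 107. ] lo [536. -20. 106.] hi [569.   2. 108.]
    rect [553.3  -8.4] [ 8.7 41.3] 57.3
scene handle 0
scene strip 374 uv 247.9 175.4 mean [566.  -15.7 106.4] lo [ 472. -138.   94.] hi [624.  96. 113.]
    rect [571.6 -12. ] [ 97.8 290.7] 34.9
scene z at strip 516 uv 240.5 174.4 mean [580.6 -26.6 110.4] lo [ 473. -114.   96.] hi [627.  86. 113.]
    rect [575.5 -15. ] [209.3 237.7] 90.0
side red 0
side orange 83 uv 235.4 238.0 mean [495.5 -95.9 105.9] lo [ 474. -109.  104.] hi [518. -81. 108.]
    rect [495.6 -95.6] [ 9.7 53.7] 60.7
side handle 109 uv 214.5 222.9 mean [455.6 -76.1 144.6] lo [ 449. -107.  142.] hi [462. -46. 147.]
    rect [455.8 -76.9] [ 9. 67.] 6.8
side strip 1497 uv 262.2 212.4 mean [568.  -35.4 106. ] lo [ 426. -135.   97.] hi [630.  79. 112.]
    rect [557.2 -13.9] [133.4 340.4] 36.4
side z at strip 1484 uv 261.0 210.0 mean [567.1 -29.3 107. ] lo [ 427. -115.   94.] hi [630.  73. 112.]
  
[... 799 characters left out ...]
25 153 [456.4  36.9  86.7] [84 85 85] ray z85 [455.6  36.6  85. ]
212 149 [551.9  40.4  78.6] [207  71  70] ray z85 [552.9  41.1  85. ]
206 241 [545.  -60.4 106. ] [ 95 100 100] ray z85 [540.9 -70.6  85. ]
100 160 [419.   26.8  72.1] [196 194 195] ray z85 [426.5  28.8  85. ]
280 140 [629.4  49.9  71.5] [203 201 201] ray z85 [628.1  50.9  85. ]
225 180 [568.6  10.6 105.9] [ 95 110 131] ray z85 [566.3   5.8  85. ]
282 320 [ 634.4 -167.4  106.2] [106 110 112] ray z85 [ 637.1 -185.9   85. ]
275 175 [621.7  16.1 106. ] [ 93 109 131] ray z85 [623.4  11.7  85. ]
92 190 [424.6  -0.7 105.2] [195 195 194] ray z85 [411.9  -6.1  85. ]
285 165 [631.7  27.1 107.7] [202 200 201] ray z85 [634.4  23.2  85. ]
```

View pics/crop1.png

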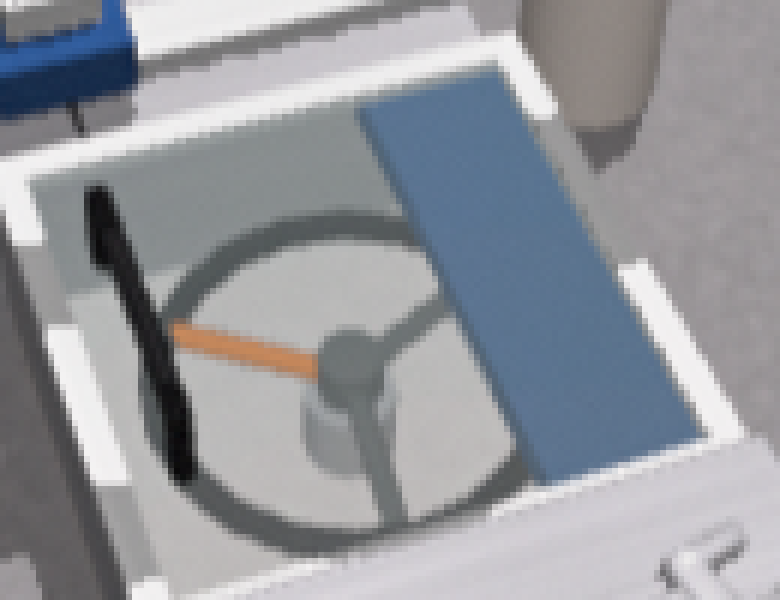

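Run:
```python
from h import *
C={n:dict(np.load(f'c_{n}.npz')) for n in('scene','side','wrist')}
def tri(a,b):
    A=[];B=[]
    for n,u,v in(a,b):
        c=C[n];K=c['camera_matrix'];d=c['T'][:3,:3]@np.array([(u-K[0,2])/K[0,0],(v-K[1,2])/K[1,1],1]);d/=np.linalg.norm(d)
        M=np.eye(3)-np.outer(d,d);A.append(M);B.append(M@c['T'][:3,3])
    return np.linalg.solve(sum(A),sum(B)).round(1)
print('hub tri',tri(('side',253.7,240.3),('wrist',206,241)),ray(C['side'],253.7,240.3,76).round(1),ray(C['wrist'],206,241,76).round(1))
a,b=[ray(C['side'],u,v,144).round(1) for u,v in((211.2,213),(225.6,258.5))]; print('handle ends',a,b,(a+b)/2,np.degrees(np.arctan2(-(a-b)[0],(a-b)[1])), np.linalg.norm(a-b))
print('handle tri',tri(('side',218.4,235.7),('scene',256,147)))
c=C['wrist'];h=cv2.cvtColor(c['pixels'],cv2.COLOR_RGB2HSV).astype(int);P=pts(c)
m=(c['z_map']>0)&(h[...,0]>98)&(h[...,0]<115)&(h[...,1]>60);m[:160]=0
for v in(180,200,220): 
    u=np.nonzero(m[v,200:300])[0]+200; print(v,u[[0,-1]],[ray(c,k,v,100)[:2].round(1) for k in u[[0,-1]]])
h0=np.array([540,-66])
for yaw in(6.3,6.8):
    w=np.radians(yaw);X=np.array([np.cos(w),np.sin(w)]);Y=np.array([-X[1],X[0]]);M=np.stack([X,Y])
    f=lambda p:(M@(np.array(p)[:2]-ray(c,206,241,76)[:2])).round(1)
    print(yaw,'handle',f((a+b)/2),'red',f(ray(c,211.3,149.7,78)),'ptr',f(ray(c,124,150,80)))
for x in C['wrist']['T_tool_cam']: print(x.round(3))
```

```text
hub tri [538.6 -80.7  65. ] [538.2 -89.2  76. ] [539.2 -74.9  76. ]
handle ends [453.1 -47.3 144. ] [ 462.4 -168.4  144. ] [ 457.75 -107.85  144.  ] 4.391469212130083 121.45657660250433
handle tri [458.6 -91.9 120.8]
180 [225 275] [array([567.9,   9.3]), array([622.3,   9.3])]
200 [228 278] [array([570.6, -13.5]), array([626.1, -13.5])]
220 [231 280] [array([573.4, -37.2]), array([629. , -37.2])]
6.3 handle [-84.5 -23.8] red [ 24.3 112.5] ptr [-73.6 123.1]
6.8 handle [-84.7 -23.1] red [ 25.3 112.3] ptr [-72.5 123.8]
[-0.    -0.964 -0.267 73.924]
[ 1.     0.    -0.001 -0.6  ]
[ 1.00000e-03 -2.67000e-01  9.64000e-01 -1.92812e+02]
[0. 0. 0. 1.]
```

```bash
python3 -m inch '[[[0,0,0,-0.95,0],[-0.49,-1,0,0,0],[-0.49,-1,0,0,0],[-0.49,-1,0,0,0],[-0.49,-1,0,0,0],[-0.49,-1,0,0,-0.1],[-0.49,-1,0,0,-0.1],[0,0,0,0,-0.1]]]' 15
python3 - <<'E'
from h import *
s=r.get_state();c=cam('wrist');save(c,'w1.png');P=pts(c);V=c['pixels'].max(2)
m=(V<70)&(c['z_map']>0)&(abs(P[...,0]-459)<15)&(P[...,1]<-20)&(P[...,1]>-160)&(P[...,2]>125)&(P[...,2]<160)
q=P[m];print(len(q),q.mean(0),np.percentile(q,[2,98],0));print(cv2.minAreaRect(q[:,:2].astype(np.float32)))
E
```

```text
clock: 0.82
ee_pos: [456.2, -91.9, 190.5]
tcp_rot: [-0.0, 0.666, 0.746, -0.001]
contact_force: [-0.9, 0.5, -0.4]
opening: 44.9
grasp_force: 0.0
683 [457.68628548 -96.87641893 145.07663558] [[ 449.80999083 -141.75231486  143.16351445]
 [ 464.75183719  -45.54893442  146.64694753]]
((457.1431884765625, -91.06330108642578), (7.915733337402344, 106.70745086669922), 6.335826873779297)
```

View pics/w1.png

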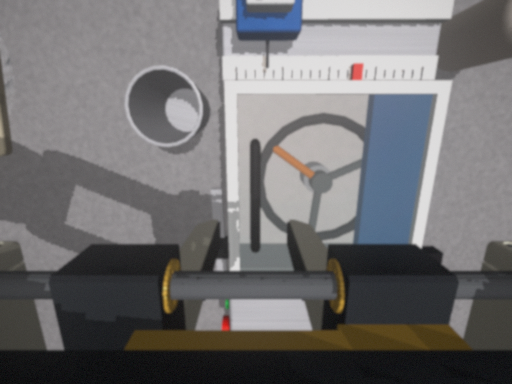

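The wrist view shows the bar at column 255, rows 140–250, vertical in the picture and centred between the fingers. The tool is aligned, so I go down and grip.

```bash
python3 -m inch '[[[0,0.04,0.92,0,-0.1],[0,0,0.92,0,-0.1],[0,0,0.88,0,-0.1],[0,0,0,0,-0.1],[0,0,0,0,-1],[0,0,0,0,-1],[0,0,0,0,-1],[0,0,0,0,-1]]]' 15
```

```text
clock: 1.53
ee_pos: [461.6, -90.1, 124.6]
tcp_rot: [0.001, 0.666, 0.746, 0.001]
contact_force: [-0.2, 0.6, 0.7]
opening: 19.7
grasp_force: 0.0
```

```bash
python3 -m inch '[[[0,0,0,0,-1],[0,0,0,0,-1],[0,0,0,0,-1]]]' 15
python3 - <<'E'
import numpy as np
# arc steps about hinge, bar start angle atan(41/190), radius 194.4
L=194.4;a0=np.arctan2(41,190)
for l0,l1,n in((0,.5,5),(.5,1,5),(1,1.7,7)):
    a=a0+np.linspace(l0,l1,n+1);x=-L*np.cos(a);z=L*np.sin(a);print(np.c_[np.diff(x)/25,-np.diff(z)/25].round(2).tolist())
E
```

```text
clock: 1.78
ee_pos: [460.6, -90.0, 123.4]
tcp_rot: [0.0, 0.666, 0.746, 0.0]
contact_force: [0.3, 0.1, 0.4]
opening: 2.0
grasp_force: 0.0
[[0.2, -0.75], [0.28, -0.73], [0.35, -0.7], [0.41, -0.66], [0.48, -0.61]]
[[0.54, -0.56], [0.59, -0.51], [0.64, -0.44], [0.68, -0.38], [0.71, -0.31]]
[[0.74, -0.24], [0.76, -0.16], [0.77, -0.08], [0.78, -0.01], [0.77, 0.07], [0.76, 0.15], [0.74, 0.22]]
```

Run:
```python
from h import *
s=cam('side');w=cam('wrist')
a=cv2.resize(s['pixels'][120:300,150:390],None,fx=1.65,fy=1.65);b=cv2.resize(w['pixels'],(396,297))
cv2.imwrite('pics/m2.png',np.hstack([a[:297],b])[:,:,::-1]);print(r.get_state()['ee_pos'])
```

```text
[460.40987592 -89.9734339  123.10769136]
```

View pics/m2.png

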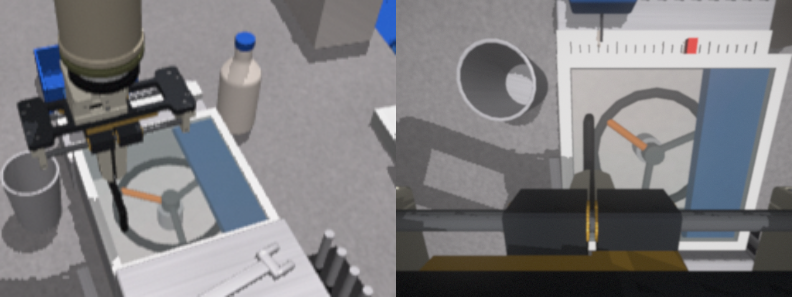

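The left crop shows the shut fingers at the handle, left of the orange spoke. In the wrist view on the right, the bar at column 590 runs in between the fingers. I'll read the grip once more.

```bash
python3 -m inch '[[[0,0,0,0,-1],[0,0,0,0,-1]]]' 15
```

```text
clock: 2.05
ee_pos: [460.3, -90.0, 122.9]
tcp_rot: [-0.0, 0.666, 0.746, -0.0]
contact_force: [-0.4, 0.2, 0.4]
opening: 0.9
grasp_force: 0.0
```

Run:
```python
from h import *
for n in('wrist','side','scene'):
    c=cam(n);P=pts(c);V=c['pixels'].max(2).astype(int)
    for y in range(-150,-30,12):
        m=(c['z_map']>0)&(abs(P[...,0]-459)<26)&(abs(P[...,1]-y)<6)&(P[...,2]>113)&(P[...,2]<230)
        d=m&(V<65);e=m&(V>=65)
        f=lambda q:(len(q),q.mean(0).round(0),q[:,0].min().round(),q[:,0].max().round(),q[:,2].min().round(),q[:,2].max().round()) if len(q) else 0
        print(n,y,'dark',f(P[d]),'light',f(P[e]))
    if n=='side': x=cv2.resize(c['pixels'][180:270,175:265],None,fx=6.5,fy=6.5,interpolation=2)
    if n=='scene': z=cv2.resize(c['pixels'][100:190,225:250+30],None,fx=3.5,fy=6.5,interpolation=2)
cv2.imwrite('pics/m3.png',np.hstack([x,z])[:,:,::-1])
```

```text
wrist -150 dark 0 light 0
wrist -138 dark 0 light 0
wrist -126 dark 0 light 0
wrist -114 dark 0 light 0
wrist -102 dark 0 light (4, array([461., -97., 210.]), np.float64(459.0), np.float64(462.0), np.float64(210.0), np.float64(210.0))
wrist -90 dark (8, array([459., -85., 189.]), np.float64(459.0), np.float64(460.0), np.float64(144.0), np.float64(205.0)) light (22, array([459., -89., 214.]), np.float64(452.0), np.float64(462.0), np.float64(142.0), np.float64(230.0))
wrist -78 dark (445, array([458., -81., 168.]), np.float64(451.0), np.float64(460.0), np.float64(143.0), np.float64(209.0)) light (1101, array([459., -81., 171.]), np.float64(443.0), np.float64(474.0), np.float64(142.0), np.float64(209.0))
wrist -66 dark (105, array([455., -67., 145.]), np.float64(451.0), np.float64(459.0), np.float64(143.0), np.float64(147.0)) light (144, array([454., -65., 145.]), np.float64(449.0), np.float64(459.0), np.float64(141.0), np.float64(147.0))
wrist -54 dark (10, array([454., -57., 145.]), np.float64(450.0), np.float64(457.0), np.float64(144.0), np.float64(146.0)) light (259, array([453., -5
[... 2706 characters left out ...]
oat64(443.0), np.float64(482.0), np.float64(141.0), np.float64(225.0))
scene -78 dark 0 light (224, array([463., -81., 189.]), np.float64(443.0), np.float64(481.0), np.float64(139.0), np.float64(229.0))
scene -66 dark 0 light (13, array([459., -66., 144.]), np.float64(456.0), np.float64(462.0), np.float64(140.0), np.float64(147.0))
scene -54 dark 0 light (13, array([457., -54., 144.]), np.float64(454.0), np.float64(460.0), np.float64(140.0), np.float64(147.0))
scene -42 dark (3, array([454., -41., 140.]), np.float64(453.0), np.float64(456.0), np.float64(137.0), np.float64(141.0)) light (38, array([456., -41., 132.]), np.float64(450.0), np.float64(460.0), np.float64(114.0), np.float64(148.0))
```

View pics/m3.png

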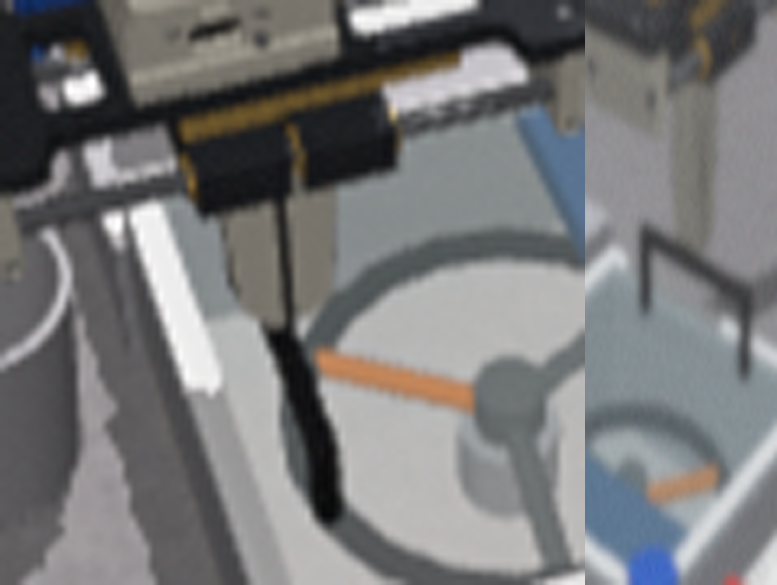

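In the magnified side and scene crops the finger tips end right at the top of the bar (side crop (280,325), scene crop (695,245)), and the bar is seen whole below them. The tips look higher than I assumed, so I'll measure that.

Run:
```python
from h import *
for n in('wrist','side','scene'):
    c=cam(n);P=pts(c);V=c['pixels'].max(2).astype(int)
    for lo,hi in((440,452),(469,484)):
        m=(c['z_map']>0)&(P[...,0]>lo)&(P[...,0]<hi)&(P[...,1]>-103)&(P[...,1]<-76)&(P[...,2]>112)&(P[...,2]<230)
        print(n,lo,m.sum(),np.sort(P[m][:,2])[:6].round(1), P[m][:,:2].mean(0).round(1) if m.any() else '')
s=r.get_state();print(s['joints'],s['ee_pos'],s['opening'])
```

```text
wrist 440 304 [141.  141.7 142.1 142.1 142.5 142.6] [448.3 -82.1]
wrist 469 161 [156.9 156.9 157.3 157.7 158.  158.2] [471.3 -79.6]
side 440 55 [156.2 159.2 159.8 161.4 162.9 163.1] [ 448.2 -100.4]
side 469 69 [154.  155.4 156.2 160.4 161.4 162.7] [473.3 -99.2]
scene 440 42 [155.7 158.5 161.2 162.3 162.6 163.4] [447.9 -83. ]
scene 469 161 [155.  155.2 157.9 159.4 160.3 160.8] [476.1 -85.7]
[-3.02331590e-01 -1.88782880e-01  1.92626401e+00  2.48037915e-05
  1.40416925e+00 -4.16341437e-01] [460.32182699 -89.9281702  122.92228256] 0.6654253260147899
```

```bash
python3 -m inch '[[[0,0,0,0,-0.1],[0,0,0,0,-0.1],[0,0,0,0,-0.1],[0,0,0,0,-0.1],[0,0,0,0,-0.1]]]' 15
python3 - <<'E'
from h import *
print(r.get_state()['opening'])
for n in('wrist','side','scene'):
    c=cam(n);P=pts(c);V=c['pixels'].max(2).astype(int)
    for lo,hi in((415,447),(474,510)):
        m=(c['z_map']>0)&(P[...,0]>lo)&(P[...,0]<hi)&(P[...,1]>-106)&(P[...,1]<-74)&(P[...,2]>112)&(P[...,2]<230)
        q=P[m]; q=q[np.argsort(q[:,2])][:8]; print(n,lo,m.sum(),q.round(0).tolist())
E
```

```text
clock: 2.77
ee_pos: [460.4, -89.9, 122.9]
tcp_rot: [0.0, 0.666, 0.746, 0.0]
contact_force: [-0.1, -0.5, -0.6]
opening: 29.2
grasp_force: 0.0
29.18157349669814
wrist 415 1465 [[441.0, -84.0, 149.0], [443.0, -83.0, 150.0], [446.0, -99.0, 150.0], [439.0, -84.0, 150.0], [440.0, -83.0, 150.0], [444.0, -84.0, 150.0], [442.0, -83.0, 150.0], [446.0, -97.0, 150.0]]
wrist 474 1349 [[479.0, -79.0, 149.0], [475.0, -96.0, 150.0], [478.0, -79.0, 150.0], [475.0, -79.0, 150.0], [475.0, -81.0, 150.0], [476.0, -79.0, 150.0], [475.0, -95.0, 150.0], [475.0, -94.0, 150.0]]
side 415 149 [[442.0, -102.0, 150.0], [445.0, -101.0, 151.0], [440.0, -103.0, 151.0], [438.0, -103.0, 152.0], [445.0, -100.0, 153.0], [443.0, -102.0, 153.0], [439.0, -102.0, 154.0], [437.0, -103.0, 155.0]]
side 474 196 [[483.0, -98.0, 149.0], [477.0, -84.0, 150.0], [485.0, -98.0, 152.0], [480.0, -100.0, 152.0], [478.0, -92.0, 154.0], [481.0, -98.0, 154.0], [477.0, -84.0, 155.0], [479.0, -98.0, 155.0]]
scene 415 199 [[443.0, -97.0, 151.0], [441.0, -84.0, 151.0], [435.0, -86.0, 152.0], [443.0, -93.0, 152.0], [442.0, -91.0, 153.0], [442.0, -99.0, 153.0], [441.0, -96.0, 154.0], [440.0, -85.0, 154.0]]
scene 474 198 [[485.0, -80.0, 152.0], [484.0, -77.0, 153.0], [488.0, -89.0, 153.0], [481.0, -80.0, 154.0], [489.0, -95.0, 155.0], [488.0, -84.0, 155.0], [490.0, -90.0, 157.0], [487.0, -77.0, 157.0]]
```

All three views put the real fingertips about 26 mm above the reported TCP, so I trust the measurement and go 26 mm lower.

```bash
python3 -m inch '[[[0,0,0.5,0,-0.1],[0,0,0.5,0,-0.1],[0,0,0,0,-0.1],[0,0,0,0,-1],[0,0,0,0,-1],[0,0,0,0,-1],[0,0,0,0,-1],[0,0,0,0,-1]]]' 15
```

```text
clock: 3.58
ee_pos: [459.5, -90.2, 98.3]
tcp_rot: [-0.001, 0.666, 0.746, -0.001]
contact_force: [-18.5, -2.5, 15.0]
opening: 13.2
grasp_force: 9.5
```

```bash
python3 -m inch '[[[0,0,0,0,-1],[0,0,0,0,-1],[0,0,0,0,-1]]]' 12
```

```text
clock: 3.83
ee_pos: [457.5, -90.4, 98.2]
tcp_rot: [-0.002, 0.666, 0.746, -0.002]
contact_force: [-17.6, -1.9, 13.0]
opening: 9.5
grasp_force: 12.0
```

```bash
python3 -m inch '[[[0,-0.1,-0.1,0,-1],[0,0.1,-0.38,0,-1],[0,0.1,-0.37,0,-1],[0,0.28,-0.73,0,-1],[0,0.35,-0.7,0,-1],[0,0,0,0,-1]]]'
```

```text
clock: 4.33
ee_pos: [481.9, -87.7, 159.3]
tcp_rot: [0.003, 0.666, 0.746, 0.002]
contact_force: [2.1, 1.4, -3.3]
opening: 9.8
grasp_force: 12.0
```

```bash
python3 -m inch '[[[0,0.41,-0.66,0,-1],[0,0.48,-0.61,0,-1],[0,0.54,-0.56,0,-1],[0,0.59,-0.51,0,-1],[0,0.64,-0.44,0,-1],[0,0.68,-0.38,0,-1],[0,0.71,-0.31,0,-1],[0,0,0,0,-1]]]'
```

```text
clock: 5.0
ee_pos: [581.4, -76.1, 243.8]
tcp_rot: [0.001, 0.665, 0.746, 0.001]
contact_force: [-4.4, 0.3, 10.3]
opening: 9.5
grasp_force: 12.0
```

```bash
python3 -m inch '[[[0,0.74,-0.24,0,-1],[0,0.76,-0.16,0,-1],[0,0.77,-0.08,0,-1],[0,0.78,-0.01,0,-1],[0,0,0,0,-1]]]'
```

```text
clock: 5.42
ee_pos: [656.8, -67.5, 254.1]
tcp_rot: [0.001, 0.665, 0.746, 0.0]
contact_force: [0.0, -0.5, 4.2]
opening: 9.6
grasp_force: 12.0
```

```bash
python3 -m inch '[[[0,0.77,0.07,0,-1],[0,0.76,0.15,0,-1],[0,0.74,0.22,0,-1],[0,0.35,0.13,0,-1],[0,0,0,0,-1]]]'
python3 - <<'E'
from h import *
a=[cv2.resize(cam(n)['pixels'][40:280,150:410],None,fx=1.5,fy=1.5) for n in('side','scene')]
cv2.imwrite('pics/m4.png',np.hstack(a)[:,:,::-1])
E
```

```text
clock: 5.83
ee_pos: [721.0, -60.0, 238.9]
tcp_rot: [0.0, 0.665, 0.746, 0.0]
contact_force: [0.8, -0.2, 1.4]
opening: 9.5
grasp_force: 12.0
```

View pics/m4.png

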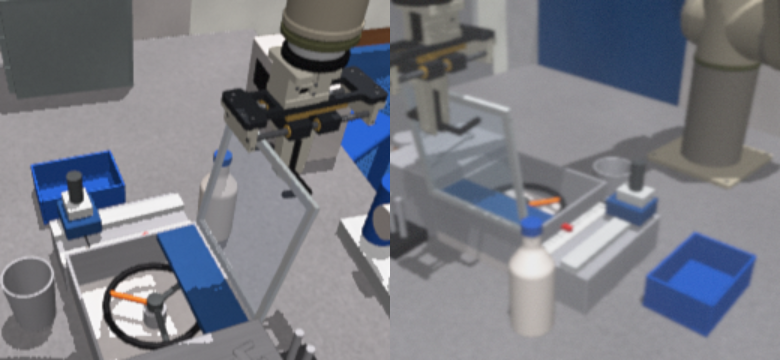

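Both views show the guard held up, leaning back past upright, with the wheel well uncovered. The bottle, the bin, the carriage at (75,205) and the beaker are undisturbed. Now I release it and rise.

```bash
python3 -m inch '[[[0,0,0,0,-0.6],[0,0,0,0,-0.6],[0,0.15,-0.4,0,-0.6],[0,0.15,-0.6,0,-0.6],[0,0.15,-0.8,0,-0.6],[0,0.15,-1,0,-0.6],[0,0.1,-1,0,-0.6],[0,0,0,0,-0.6]]]'
```

```text
clock: 6.6
ee_pos: [738.3, -58.5, 341.7]
tcp_rot: [0.003, 0.666, 0.746, 0.002]
contact_force: [0.1, 0.1, 1.3]
opening: 18.6
grasp_force: 0.0
```

```bash
python3 -m inch '[[[0,-1,0,0,-1],[0,-1,0,0,-1],[0,-1,0,0,-1],[0,-1,0,0,-1],[0,-1,0,0,-1],[0,-1,0,0,-1],[0,-1,0,0,-1],[0,-1,0,0,-1]]]' 20
cat >> h.py <<'E'
W=np.radians(6.5);X=np.array([np.cos(W),np.sin(W)]);M=np.array([X,[-X[1],X[0]]]);HUB=np.array([538.6,-80.7])
def mach(p): p=np.asarray(p,float); return (p[...,:2]-HUB)@M.T
def look(n='wrist'):
    c=cam(n);P=pts(c);h=cv2.cvtColor(c['pixels'],cv2.COLOR_RGB2HSV).astype(int);H,S,V=h[...,0],h[...,1],h[...,2];ok=c['z_map']>0;m=mach(P);z=P[...,2]
    out={'tool':mach(r.get_state()['ee_pos']).round(1)}
    o=ok&(H>4)&(H<20)&(S>120)&(V>80)&(np.hypot(*np.moveaxis(m,-1,0))<75)&(z<80)&(z>40)
    if o.sum()>15:
        q=m[o].mean(0); a=np.degrees(np.arctan2(q[1],q[0])); out['orange']=(int(o.sum()),q.round(1),P[o][:,2].mean().round(1),'wheel',round((180-a)%360,1))
    rd=ok&((H<6)|(H>174))&(S>120)&(V>90)&(abs(m[...,1]-118)<25)&(z>60)&(z<95)
    if rd.any(): lo,hi=np.percentile(m[rd],[3,97],0);out['red']=((lo+hi)/2).round(1),(hi-lo).round(1),int(rd.sum())
    # pointer: dark pixels over scale, rows of white scale
    pt=ok&(V<100)&(m[...,1]>115)&(m[...,1]<135)&(z>76)&(z<95)&(abs(m[...,0])<110)
    if pt.sum()>3: out['ptr']=m[pt].mean(0).round(1),m[pt].min(0).round(1),m[pt].max(0).round(1),int(pt.sum()),P[pt][:,2].mean().round(1)
    hb=ok&(V<90)&(z>72)&(z<80)&(np.hypot(*np.moveaxis(m,-1,0))<25)
    if hb.sum()>20: lo,hi=np.percentile(m[hb],[3,97],0); out['hub']=((lo+hi)/2).round(1),(hi-lo).round(1)
    for k,v in out.items(): print(n,k,v)
    return c,P
E
python3 - <<'E'
from h import *
for n in('wrist','side','scene'):
    c,P=look(n)
    if n=='wrist': save(c,'w5.png')
E
```

```text
clock: 7.27
ee_pos: [536.5, -81.0, 334.0]
tcp_rot: [-0.0, 0.666, 0.746, -0.0]
contact_force: [0.4, -0.1, 1.3]
opening: 0.5
grasp_force: 0.0
wrist tool [-5.3 -0.1]
wrist orange (153, array([-36.8,  22.7]), np.float64(65.8), 'wheel', np.float64(31.7))
wrist red (array([ 24.9, 118.2]), array([ 6.4, 11.9]), 42)
side tool [-3.2 -0.2]
side orange (88, array([-36.7,  19.8]), np.float64(65.4), 'wheel', np.float64(28.4))
side ptr (array([-69.1, 128.5]), array([-70.6, 124.8]), array([-68.1, 134. ]), 5, np.float64(86.8))
side hub (array([ -3.4, -10. ]), array([21.9, 12.8]))
scene tool [-1.6 -0.3]
scene orange (51, array([-37.4,  26.9]), np.float64(65.4), 'wheel', np.float64(35.7))
scene red (array([ 28.3, 119.3]), array([10.3, 14.7]), 19)
```

View pics/w5.png

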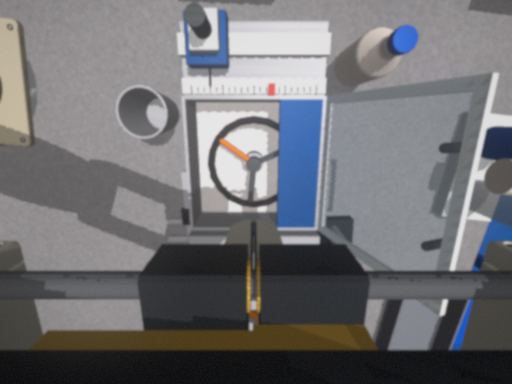

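The wrist view shows the guard open on the right (it leans out over columns 330–490). The wheel is free with its hub at (253,161) and the orange spoke out to (221,141), the pointer at (209,75), the red mark at (271,89), and the beaker and bottle in place. Wheel is at about 32° and about 450° remain. I descend behind the orange spoke.

```bash
python3 -m inch '[[[-0.4,-0.84,-0,0,-1],[0,-0.84,1,0,-1],[0,0,1,0,-1],[0,0,1,0,-1],[0,0,1,0,-1],[0,0,1,0,-1],[0,0,1,0,-1],[0,0,1,0,-1]]]' 20
python3 -m inch '[[[0,0,1,0,-1],[0,0,1,0,-1],[0,0,0,0,-1],[0,0,0,0,-1]]]' 20
python3 - <<'E'
from h import *
look()
E
```

```text
clock: 8.08
ee_pos: [498.3, -95.6, 158.1]
tcp_rot: [-0.0, 0.666, 0.746, 0.0]
contact_force: [-0.0, -0.5, 0.6]
opening: 0.6
grasp_force: 0.0
clock: 8.42
ee_pos: [496.9, -95.2, 108.3]
tcp_rot: [-0.002, 0.666, 0.746, -0.001]
contact_force: [0.0, -0.5, 0.8]
opening: 0.4
grasp_force: 0.0
wrist tool [-41.8 -10.3]
wrist orange (622, array([-36. ,  22.4]), np.float64(65.4), 'wheel', np.float64(31.9))
wrist red (array([ 25.3, 119.9]), array([ 8.5, 13.4]), 268)
wrist ptr (array([-69.8, 130.6]), array([-70.4, 123.5]), array([-68.5, 134.9]), 32, np.float64(86.8))
```

```bash
python3 -m inch '[[[0,0,0.8,0,-1],[0,0,0.8,0,-1],[0,0,0.8,0,-1],[0,0,0.8,0,-1],[0,0,0,0,-1]]]' 20
python3 -m inch '[[[0.5,0,0,0,-1],[0.5,0.05,0,0,-1],[0.5,0.2,0,0,-1],[0,0,0,0,-1]]]' 20
python3 - <<'E'
from h import *
look()
E
```

```text
clock: 8.88
ee_pos: [496.9, -95.4, 28.0]
tcp_rot: [-0.001, 0.666, 0.746, -0.001]
contact_force: [-0.3, 0.8, -0.6]
opening: 0.3
grasp_force: 0.0
clock: 9.22
ee_pos: [502.6, -56.2, 33.1]
tcp_rot: [0.002, 0.665, 0.747, 0.001]
contact_force: [0.8, 0.2, 0.5]
opening: 0.7
grasp_force: 0.0
wrist tool [-33.5  28. ]
wrist orange (767, array([-22.1,  45.4]), np.float64(65.4), 'wheel', np.float64(64.1))
wrist red (array([ 25.4, 118.5]), array([ 9.1, 16.4]), 695)
wrist ptr (array([-63.1, 129.4]), array([-64.3, 123. ]), array([-61.6, 135. ]), 138, np.float64(86.7))
```

```bash
python3 -m inch '[[[0.3,0.35,0.05,0,-1],[0.2,0.4,0.05,0,-1],[0.08,0.45,0.05,0,-1],[0,0.45,0,0,-1],[0,0,0,0,-1],[0,0,0,0,-1]]]' 20
python3 - <<'E'
from h import *
look()
E
```

```text
clock: 9.77
ee_pos: [540.1, -38.4, 26.9]
tcp_rot: [0.0, 0.666, 0.746, 0.001]
contact_force: [0.5, -0.3, -0.8]
opening: 0.5
grasp_force: 0.0
wrist tool [ 5.7 41.9]
wrist orange (389, array([34.8, 46.1]), np.float64(64.9), 'wheel', np.float64(127.1))
wrist red (array([ 25.5, 118.5]), array([ 8.9, 16.1]), 679)
wrist ptr (array([-49.6, 129.4]), array([-51.3, 123.6]), array([-47.9, 135. ]), 179, np.float64(86.5))
wrist hub (array([ 5.8, -3.8]), array([ 4.5, 15.7]))
```

```bash
python3 -m inch '[[[0,0,-0.65,0,-1],[0,0,-0.65,0,-1],[-0.8,-0.62,0,0,-1],[-0.8,-0.61,0,0,-1],[-0.76,-0.61,0,0,-1],[0,0,0.65,0,-1],[0,0,0.65,0,-1],[0,0,0,0,-1]]]' 20
python3 - <<'E'
from h import *
look()
E
```

```text
clock: 10.48
ee_pos: [497.4, -102.1, 23.1]
tcp_rot: [-0.002, 0.666, 0.746, -0.001]
contact_force: [-1.1, 0.8, -1.7]
opening: 0.3
grasp_force: 0.0
wrist tool [-42.6 -16.6]
wrist orange (1735, array([23.6, 31.6]), np.float64(64.9), 'wheel', np.float64(126.7))
wrist hub (array([-3.5, -1.5]), array([21.5, 20.8]))
```

```bash
python3 -m inch '[[[0.5,0,-0.05,0,-1],[0.5,0.05,0,0,-1],[0.5,0.2,0,0,-1],[0.45,0.35,0,0,-1],[0.3,0.45,0,0,-1],[0.1,0.5,0,0,-1],[0.02,0.45,0,0,-1],[0,0,0,0,-1]]]' 20
python3 - <<'E'
from h import *
look()
E
```

```text
clock: 11.2
ee_pos: [545.2, -36.9, 29.1]
tcp_rot: [0.001, 0.665, 0.747, 0.001]
contact_force: [0.3, 0.7, 1.0]
opening: 0.4
grasp_force: 0.2
wrist tool [10.8 42.8]
wrist orange (38, array([  9.3, -24.7]), np.float64(64.1), 'wheel', np.float64(249.3))
wrist red (array([ 25.6, 118.6]), array([ 8.9, 16.3]), 654)
wrist ptr (array([-24.4, 129.2]), array([-25.8, 123.3]), array([-23.1, 135. ]), 133, np.float64(86.7))
```

```bash
python3 -m inch '[[[0,0,-0.65,0,-1],[0,0,-0.65,0,-1],[-0.8,-0.67,0,0,-1],[-0.8,-0.67,0,0,-1],[-0.76,-0.66,0,0,-1],[0,0,0.65,0,-1],[0,0,0.65,0,-1],[0,0,0,0,-1]]]' 20
python3 -m inch '[[[0.5,0,0,0,-1],[0.5,0.05,0,0,-1],[0.5,0.2,0,0,-1],[0.45,0.35,0,0,-1],[0.3,0.45,0,0,-1],[0.1,0.5,0,0,-1],[0.02,0.45,0,0,-1],[0,0,0,0,-1]]]' 20
python3 - <<'E'
from h import *
look()
E
```

```text
clock: 11.92
ee_pos: [497.7, -101.6, 24.9]
tcp_rot: [-0.002, 0.666, 0.746, -0.001]
contact_force: [-0.9, 0.3, -1.2]
opening: 0.6
grasp_force: 0.0
clock: 12.58
ee_pos: [545.1, -36.4, 29.1]
tcp_rot: [0.001, 0.665, 0.747, 0.001]
contact_force: [0.4, -0.3, 1.6]
opening: 0.3
grasp_force: 0.2
wrist tool [10.7 43.2]
wrist red (array([ 25.6, 118.6]), array([ 8.9, 16.4]), 655)
wrist ptr (array([  0.2, 129.4]), array([ -0.8, 123.4]), array([  1.1, 135. ]), 102, np.float64(86.6))
```

```bash
python3 -m inch '[[[0,0,-0.65,0,-1],[0,0,-0.65,0,-1],[-0.8,-0.67,0,0,-1],[-0.8,-0.67,0,0,-1],[-0.76,-0.66,0,0,-1],[0,0,0.65,0,-1],[0,0,0.65,0,-1],[0,0,0,0,-1]]]' 20
python3 -m inch '[[[0.5,0,0,0,-1],[0.5,0.05,0,0,-1],[0.5,0.2,0,0,-1],[0.45,0.35,0,0,-1],[0.3,0.45,0,0,-1],[0.1,0.3,0,0,-1],[0,0,0,0,-1],[0,0,0,0,-1]]]' 20
python3 - <<'E'
from h import *
look()
look('scene');look('side')
E
```

```text
clock: 13.3
ee_pos: [497.6, -101.2, 24.9]
tcp_rot: [-0.002, 0.666, 0.746, -0.001]
contact_force: [-0.9, -0.2, -1.0]
opening: 0.4
grasp_force: 0.0
clock: 13.97
ee_pos: [527.9, -38.7, 28.6]
tcp_rot: [0.001, 0.665, 0.747, 0.001]
contact_force: [-0.1, 0.4, 2.1]
opening: 0.6
grasp_force: 0.7
wrist tool [-6.3 42.7]
wrist orange (541, array([17.4, 53.2]), np.float64(65.3), 'wheel', np.float64(108.1))
wrist red (array([ 25.5, 118.4]), array([ 9.1, 15.8]), 610)
wrist ptr (array([ 20.7, 128.9]), array([ 19.7, 123.5]), array([ 21.9, 134.9]), 129, np.float64(85.9))
wrist hub (array([-6.3, -4.4]), array([ 4.6, 17. ]))
scene tool [-6.6 42.6]
scene red (array([ 27.8, 120. ]), array([ 9.2, 14.1]), 20)
side tool [-6.9 42.4]
side orange (63, array([15.3, 37.5]), np.float64(65.5), 'wheel', np.float64(112.2))
side hub (array([-1.8, -4.4]), array([22. , 21.8]))
```

```bash
python3 -m inch '[[[0,0.2,0,0,-1],[0,0.2,0,0,-1],[0,0.16,0,0,-1],[0,0,0,0,-1],[0,0,0,0,-1]]]' 20
python3 - <<'E'
from h import *
c,P=look(); cv2.imwrite('pics/w6.png',c['pixels'][:,:,::-1])
h=cv2.cvtColor(c['pixels'],cv2.COLOR_RGB2HSV).astype(int);rd=((h[...,0]<6)|(h[...,0]>174))&(h[...,1]>120)&(h[...,2]>80)&(abs(mach(P)[...,1]-118)<25)
v,u=np.nonzero(rd);print(u.min(),u.max(),v.min(),v.max());np.savez('c_w6',**c)
E
```

```text
clock: 14.53
ee_pos: [540.0, -38.0, 26.6]
tcp_rot: [-0.001, 0.666, 0.746, -0.0]
contact_force: [-2.8, 0.7, 0.8]
opening: 0.4
grasp_force: 1.5
wrist tool [ 6.3 42.3]
wrist orange (422, array([33.1, 47.4]), np.float64(65.1), 'wheel', np.float64(124.9))
wrist red (array([ 25.5, 118.4]), array([ 9., 16.]), 620)
wrist ptr (array([ 24.3, 129.3]), array([ 23.3, 123.6]), array([ 25.4, 134.9]), 107, np.float64(86.6))
wrist hub (array([ 5.9, -3.5]), array([ 4.5, 16.4]))
283 302 96 131
```

```bash
python3 -m inch '[[[0,0.09,0,0,-1],[0,0.08,0,0,-1],[0,0,0,0,-1],[0,0,0,0,-1]]]' 20
python3 - <<'E'
from h import *
c,P=look(); x=c['pixels'][50:150,230:350]
cv2.imwrite('pics/w7.png',cv2.resize(x,None,fx=6,fy=6,interpolation=2)[:,:,::-1])
E
```

```text
clock: 14.92
ee_pos: [544.4, -37.6, 26.7]
tcp_rot: [-0.001, 0.666, 0.746, -0.0]
contact_force: [-4.7, 0.8, 0.2]
opening: 0.6
grasp_force: 1.9
wrist tool [10.7 42.2]
wrist orange (287, array([36.1, 44.9]), np.float64(64.6), 'wheel', np.float64(128.8))
wrist red (array([ 25.5, 118.4]), array([ 8.9, 16. ]), 616)
wrist ptr (array([ 25.2, 129.4]), array([ 24.3, 123.6]), array([ 26.3, 134.9]), 107, np.float64(86.6))
wrist hub (array([ 8.7, -2.4]), array([ 1.3, 11.6]))
```

View pics/w7.png

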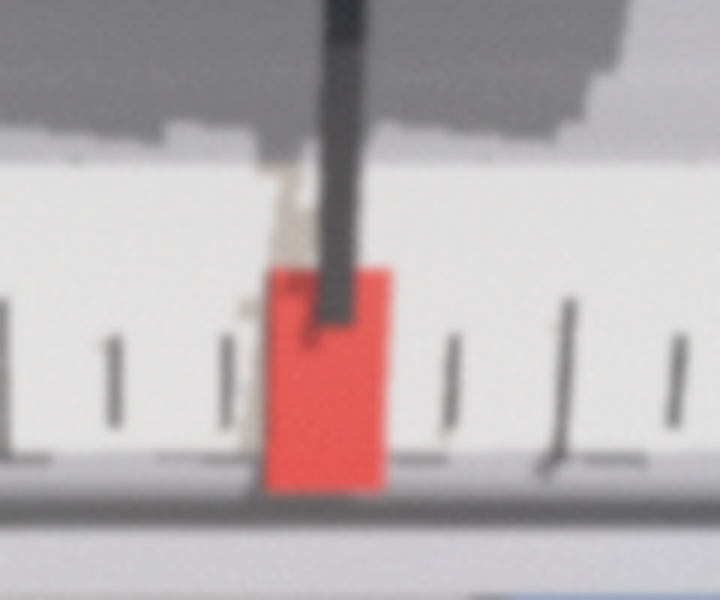

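The close-up shows the pointer tip at (338,320) over the red mark, which spans columns 267–392. It sits at the middle once its height parallax is allowed for. Now I back off and withdraw.

```bash
python3 -m inch '[[[0,-0.25,0,0,-1],[0,0,-0.6,0,-1],[0,0,-1,0,-1],[0,-0.5,-1,0,-1],[0,-1,-1,0,-1],[0,-1,-1,0,-1],[0,0,-1,0,-1],[0,0,-1,0,-1]]]' 20
python3 -m inch '[[[0,0,-1,0,-1],[0,0,-1,0,-1],[0,0,0,0,-1],[0,0,0,0,-1]]]' 20
python3 - <<'E'
from h import *
look()
for n in('side','scene'):
    c,P=look(n);m=mach(P);V=c['pixels'].max(2)
    k=(c['z_map']>0)&(V<80)&(abs(m[...,0]-205)<45)&(abs(m[...,1])<56)&(P[...,2]>235)&(P[...,2]<300)
    if k.any(): print(n,'handle',k.sum(),np.median(m[k],0),np.median(P[k][:,2]),np.percentile(P[k][:,2],[5,95]))
E
```

```text
clock: 15.63
ee_pos: [476.2, -45.9, 193.9]
tcp_rot: [0.001, 0.666, 0.746, 0.001]
contact_force: [-0.4, 0.4, 0.7]
opening: 0.4
grasp_force: 0.0
clock: 15.97
ee_pos: [478.5, -46.0, 244.6]
tcp_rot: [0.003, 0.666, 0.746, 0.001]
contact_force: [-0.6, -0.4, -0.2]
opening: 0.4
grasp_force: 0.0
wrist tool [-56.8  41.6]
wrist orange (227, array([22.8, 28. ]), np.float64(64.9), 'wheel', np.float64(129.1))
wrist red (array([ 24.8, 117.5]), array([ 7.6, 14.6]), 77)
side tool [-57.5  41.8]
side orange (68, array([27.5, 28.3]), np.float64(65.5), 'wheel', np.float64(134.1))
side ptr (array([ 26. , 128.5]), array([ 24.6, 121.7]), array([ 27.8, 133.1]), 5, np.float64(86.6))
side handle 42 [173.12997383  29.98879383] 288.8353549104973 [280.41763769 294.73699781]
scene tool [-57.8  42. ]
scene red (array([ 24.7, 117.9]), array([16.1, 18.8]), 23)
scene handle 200 [210.38467123  -1.87968996] 271.64915968144885 [267.904106   279.99436758]
```

```bash
python3 -c "
from bench import job;print(job.job_done())"
```

```text
the job is handed in; nothing more can be done
None
```

The job is handed in at about 16 s of arm time: the guard rests open on its stop, and the handwheel was turned clockwise until the pointer measured within about 0.5 mm of the red mark's middle, touching neither the carriage nor anything round the machine.

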